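Square a filled carton in the stamping nest and lot-stamp it

TASK

Push the filled carton that lies in front of the funnel of the stamping nest lengthwise into the guides, on against the sprung backstop until the side catch has snapped in behind it and keeps it there. Then press the stamp's knob down so that the stamp bears firmly on the carton, and let it rise again. Feel your way and never push or press hard enough to crush or dent the carton, do not let the stamp touch it before it is latched, and leave the other things alone.

Things in the scene. Friction and masses are not known exactly. Their poses are not given: they have to be found in the camera images.
- nest: Fixed stamping nest. Origin: on the table, mid-channel, at the throat where funnel meets guides. x: into the channel (push direction), y left, z up. Carton slides on the table. Smooth guides 32 mm high, inner faces y = +-40, x = 0 to 197. Funnel wings open to y = +-78 at the mouth x = -80. Clamped slide bar over the +y guide, 52 mm high. Stamp overarm 104 to 130 high, x = 76 to 194, |y| < 18.
- carton: Filled black carton lying flat in front of the mouth, askew: 78 wide (its x), 117 long (its y), 58 mm high, 0.1 to 0.2 kg. Origin: centre of its underside. Too wide to grasp: push it on its 78 x 58 mm end. Latched, its centre is at nest x = 54 to 70 mm, as the slide is set. Fingers pushing with over 80 N crush it; far askew it can wedge in the funnel. Other cartons lie left of the nest.
- catch (a joint): Sprung arm in the +y wing with an 8 mm roller at its tip, 13 to 33 mm high. It sits with the backstop on a slide that is clamped where the last batch needed it, anywhere in 14 mm along x, not measured. At rest (0 rad) the roller is at x = -8 to 7 mm and reaches in to y = 34. A passing carton pushes it aside (0.1 rad, 2 to 3 N); behind the carton it snaps back to 0 and holds it.
- backstop (a joint): Sprung plate, 52 mm wide, 8 to 44 mm high, met by the carton's far end at nest x = 108 to 123 mm (on the same slide as the catch). Value: m pushed in: about 0.005 with a latched carton, solid at 0.0115; the catch snaps at about 0.008 to 0.009. Spring 3 N at first, 8 N at the end; with friction and catch the push grows to 7 to 12 N before it is solid. It pushes an unlatched carton back.
- knob_top (a point): Top of the stamp's black mushroom knob, 39 mm in diameter, 177 mm above the table when up, on the nest's centre line at x = 92 mm. It is pressed straight down.
- stamp (a joint): Travel of the stamp's plunger, m: 0 up (spring-returned), 0.016 when the foot meets the carton. The return spring needs about 2 N at first and 5 N there; the foot's cushion adds 2 N at once and 1 N/mm over the next 6 mm, beyond which it is solid. More than 3 N on the carton prints; more than 25 N dents it.
- stamp_foot: Stamp foot with rubber type face, 26 x 46 mm, under the plunger; origin 12 mm above its printing face, which hangs 74 mm above the table when up, 16 mm above a carton. Cushioned by a 1 N/mm spring, 2 N at first.
- done_carton: Bystander: a finished carton of the same kind, flat, 78 x 117 x 58 mm, loose, at the left of the table. Origin: centre of its underside.
- tape_roll: Bystander: roll of brown tape lying flat, 96 mm across, 25 mm high, behind the work. Origin: centre of its underside.
- spare_pouch: Bystander: silvery pouch, 100 x 62 x 25 mm, behind the work. Origin: centre of its underside.
Not all that is in view belongs to the job. Leave any pink look-alike of the carton alone.

How it is judged:
On the way, in this order (a step that is already met when the one before it is completed fails the run):
1. the carton is home in the nest, square, with the catch swung back behind it (value of joint backstop above 0.003 m and x of carton in the frame of nest above 0.04 m and y of carton in the frame of nest between -0.004 and 0.004 m and z of carton in the frame of nest below 0.004 m and angle between the y axis of carton and the x axis of nest, either way round below 0.04 rad and angle between carton's own z axis and vertical below 0.05 rad and value of joint catch below 0.035 rad), for 0.2 s.
2. the stamp bears on the latched carton with more than 3 N (all of step 1 and contact force between stamp_foot and carton above 3 N), for 0.2 s.
At the end, for the whole second after the job is handed in: The carton lies flat at rest between the straight guides, within 4 mm of the centre line and 0.04 rad of square, held with the backstop pushed in by more than 3 mm and the catch back behind it (under 0.035 rad), and the stamp is up again (under 3 mm of travel) (all of step 1 and value of joint stamp below 0.003 m and linear speed of carton below 0.01 m/s); the robot touches nothing.
It fails at once if the carton is crushed: the fingers push it with more than 80 N (contact force between the fingers and carton above 80 N).
It fails at once if the stamp dents the carton with more than 25 N (contact force between stamp_foot and carton above 25 N).
It fails at once if the stamp touches a carton that is not latched (contact force between stamp_foot and carton above 0.5 N and not (value of joint backstop above 0.003 m and x of carton in the frame of nest above 0.04 m and y of carton in the frame of nest between -0.004 and 0.004 m and z of carton in the frame of nest below 0.004 m and angle between the y axis of carton and the x axis of nest, either way round below 0.04 rad and angle between carton's own z axis and vertical below 0.05 rad and value of joint catch below 0.035 rad)).
It fails at once if a bystander is shifted by more than 15 mm (distance of any of done_carton, tape_roll, spare_pouch from where it was at the start of the episode above 0.015 m).
It also fails if it takes over 64 s, if anything falls off the work surface, if the arm or the gripper's body presses on something with over 40 N, if the wrist force passes 120 N, or if a joint passes its speed limit or range.

ROBOT

A 6-joint arm with a two-finger parallel gripper is mounted at the origin on a cart in front of the work surface, level with it; the furniture and walls round the work are solid. World frame = base frame: x ahead of the robot, y to its left, z up, the work surface at z = 0. Lengths are in m, angles in rad, forces in N, time in s.
With the tool pointing down it reaches from about 0.35 to 0.875 m from the base axis. Payload 4.2 kg.
Tool frame: the origin (TCP) lies midway between the tips of the shut fingers; the grasp point (between the pads) lies 19 mm behind it; x points along the fingers, y is the direction in which the jaws open and shut, and the axes are right-handed (so a half turn about x gives the same grasp; the last joint's range is limited). The gripper opens to 87 mm and grips with 3 to 60 N. Pads are 19 mm wide; open, the fingers measure 117 mm over their backs; the gripper's body (75 mm by 190 mm) begins 51 mm behind the grasp point.
Start: joints at [1.374, 0.385, 0.008, 0, -1.194, -0.259], TCP at [0.275, 0.561, 0.223] pointing down, gripper open.
Joint ranges: [-3.14, 3.14], [-1.21, 2.06], [-1.07, 1.41], [-3.16, 2.05], [-2.99, -0.16], [-3.1, 3.1]. Speed limits (rad/s): [2.79, 2.79, 3.14, 3.14, 3.14, 3.14].

INTERFACE

Orientations are given as a 3x3 rotation matrix whose columns are the frame's x, y, z axes.
In Python, from station import arm gives the robot as it stands.
- The arm moves only by the tool play_rows, never from a script. Its argument "motion" is text: rows parted by semicolons, each of 4 numbers parted by spaces: the shift along the tool's x, y, z in m, then the turn about the tool's x in degrees. In form: x y z twist; .... A call has 1 to 8 rows; each row shifts and turns the pose as measured when the row begins, along the tool's axes as they then stand; what a row does not reach is not made up. A row lasts 1/10 s, in which the tool goes at most 50 mm and 8.59 degrees, less where a joint would pass 70% of its speed; a pose out of reach is approached as far as the arm can. A call with a gripper value outside its range is refused whole. "gripper" is the closure in counts, from 0 (fully open) to 255 (shut), set as the call begins (left out, the last holds). The fingers move at their own pace and stop on an object; "grip_force" is the grip in N (left out, the last holds). Time passes only in rows, so rows that do not move let the fingers close. It gives the time, the measured TCP pose, the force and the opening at its end, in the units of the state.
- arm.observe(): the state, without advancing time (a new reading comes with each control period).
- arm.capture(name): name is "scene" or "side" or "wrist"; returns (picture, depth): 420x560x3 uint8, red, green, blue; 420x560 float32, m along the optical axis (not along the pixel's ray), 0 where there is no reading.
- arm.get_calibration(name): a dict with "mtx" (3x3 intrinsics, pixels), "k1" (the pictures are not rectified: a ray, as slopes to the right and down, at radius r is drawn at 1 + k1 r^2 times it, then the intrinsics apply), "camera_from_world" (4x4, takes a point from world to camera coordinates); the wrist camera has in their place "hand_eye" (4x4, takes a point from camera to tool coordinates, whose origin is the TCP and whose axes are the tool frame's). Camera axes: x right, y up, looking along -z (the intrinsics and any distortion apply to the point x, -y, -z); pixel columns grow to the right and rows downward; lengths in m; the calibration is good to about 2 mm. A picture is of the moment at which its call begins: read the wrist's pose just before it. get_calibration takes no time and is no camera call.
- arm.sign_off(): hands the job in, once; it reports no verdict.
The state is a dict: "time_s": time; "q": joint angles; "joint_velocities": joint speeds; "effort": joint torques, N m; "position": TCP position; "ee_rot": TCP orientation; "contact_force": force on the tool from outside, world axes, zero at the start; "moment": the same for the moment, N m; "opening": opening from 0.0 (shut) to 1.0 (fully open).
Only numpy, scipy, OpenCV 4.12 (cv2) and the standard library are available. Lean on these libraries where they do the work, as an engineer would, in place of code of your own. Each camera call takes 0.05 s, during which the arm holds its last target. There are 200 camera calls.

## Working session

There is one attempt and no reset: what is moved stays moved. The work goes in short steps, Python scripts to look and compute and a tool call to move; the robot and the scene stay as the last step left them, time stands still between calls to the robot, and variables do not carry over. Pictures are saved under pics/ and viewed, about 8 in all and at most 12, crops included, and the job is handed in when it is done.

Besides the shell and the picture viewer there is one more tool, called after "Request:" as a command line: name --argument value ..., lists and objects as JSON in quotes. play_rows: Moves the arm, as the interface text tells. Its arguments: {"type":"object","properties":{"motion":{"type":"string"},"gripper":{"type":"number"},"grip_force":{"type":"number"}},"required":["motion"]}

```bash
ls; mkdir -p pics
cat > h.py <<'E'
import numpy as np, cv2
from station import arm
np.set_printoptions(precision=4,suppress=True)
def snap(n,f):
    p,d=arm.capture(n); cv2.imwrite('pics/'+f+'.png',p[:,:,::-1]); np.savez('pics/'+f+'.npz',p=p,d=d); return p,d
def cfw(n,st=None):
    c=arm.get_calibration(n)
    if n!='wrist': return c,np.array(c['camera_from_world'])
    st=st or arm.observe(); T=np.eye(4);T[:3,:3]=st['ee_rot'];T[:3,3]=st['position']
    return c,np.linalg.inv(T@np.array(c['hand_eye']))
def rays(c,M,uv):
    K=np.array(c['mtx']);k=c['k1'];uv=np.atleast_2d(np.array(uv,float))
    s=cv2.undistortPoints(uv.reshape(-1,1,2),K,np.array([k,0,0,0,0.])).reshape(-1,2)
    d=np.c_[s[:,0],-s[:,1],-np.ones(len(s))]
    R=M[:3,:3];return -R.T@M[:3,3], d@R
def onplane(c,M,uv,z):
    o,d=rays(c,M,uv); return o+d*((z-o[2])/d[:,2])[:,None]
def cloud(c,M,dep):
    v,u=np.indices(dep.shape); o,d=rays(c,M,np.c_[u.ravel(),v.ravel()]); 
    P=o+d*dep.reshape(-1,1); P[dep.ravel()==0]=np.nan; return P.reshape(dep.shape+(3,))
E
python3 - <<'E'
from h import *
a,_=snap('scene','scene0');b,_=snap('side','side0')
print(arm.observe())
for n in('scene','side'):
    c,M=cfw(n);print(n,c['mtx'],c['k1'],-M[:3,:3].T@M[:3,3])
print(arm.get_calibration('wrist'))
E
```

```text
pics
{'time_s': 0.1, 'q': array([ 1.3736,  0.3855,  0.0068, -0.0004, -1.194 , -0.2586]), 'joint_velocities': array([-0.0003, -0.0011,  0.003 ,  0.0016, -0.0003, -0.0009]), 'effort': array([ -0.0006, -39.1692,  18.7934,   4.2319,   0.0134,  -0.0001]), 'position': array([0.2749, 0.5607, 0.2216]), 'ee_rot': array([[-0.0008, -0.4403, -0.8978],
       [-0.0018, -0.8978,  0.4403],
       [-1.    ,  0.002 , -0.0001]]), 'contact_force': array([-0.0184,  0.0677, -0.1608]), 'moment': array([ 0.0238,  0.0171, -0.0146]), 'opening': 1.0023009834701881}
scene [[439.3416   0.     285.7986]
 [  0.     439.3416 207.5679]
 [  0.       0.       1.    ]] 0.04530212042244623 [ 0.1555 -0.7008  0.8277]
side [[421.8398   0.     279.2262]
 [  0.     421.8398 209.6398]
 [  0.       0.       1.    ]] -0.1300625845171811 [ 0.1942 -0.6106  0.5776]
{'mtx': array([[377.7153,   0.    , 281.8349],
       [  0.    , 377.7153, 207.3279],
       [  0.    ,   0.    ,   1.    ]]), 'k1': -0.07915988857750691, 'hand_eye': array([[-0.0002,  0.2962, -0.9551, -0.1605],
       [ 1.    , -0.0007, -0.0004, -0.0011],
       [-0.0008, -0.9551, -0.2962, -0.0815],
       [ 0.    ,  0.    ,  0.    ,  1.    ]])}
```

View pics/scene0.png

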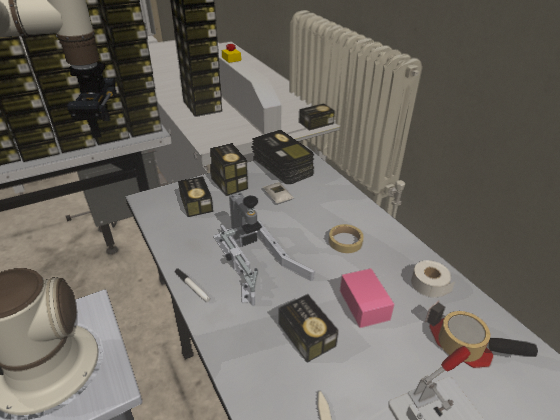

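View pics/side0.png

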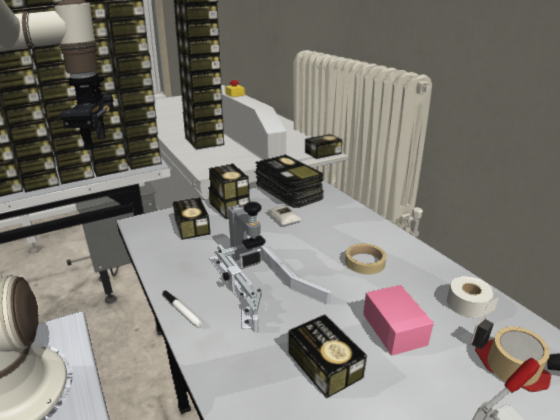

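Run:
```python
from h import *
tiles=[]
for n in('scene','side'):
    z=np.load(f'pics/{n}0.npz');c,M=cfw(n);P=cloud(c,M,z['d']);
    p=P.reshape(-1,3);col=z['p'].reshape(-1,3)
    ok=(p[:,2]>-.02)&(p[:,2]<.25)&(p[:,0]>.2)&(p[:,0]<.8)&(p[:,1]>-.35)&(p[:,1]<.45)
    p,col=p[ok],col[ok]
    t=p[(p[:,2]<.01)];print(n,'table z',np.median(t[:,2]))
    # height map: 1.25mm/px over x .2...8 (down->rows by y), 
    o=np.argsort(p[:,2]);H=np.zeros((600,400,3),np.uint8)
    lut=cv2.applyColorMap(np.clip(np.arange(256),0,255).astype(np.uint8).reshape(-1,1),cv2.COLORMAP_TURBO).reshape(-1,3)
    for (x,y,zz) in p[o]:
        u=int((x-.2)/.6*400);v=int((.45-y)/.8*600)
        cv2.circle(H,(u,v),1,lut[int(np.clip(zz/.19*255,0,255))].tolist(),-1)
    tiles.append(H)
    # carton top
    k=(abs(p[:,2]-.058)<.006)&(p[:,1]<0.02)
    q=p[k];cc=col[k].astype(int);pink=(cc[:,0]-cc[:,1]>50)
    q=q[~pink]
    print(q.min(0),q.max(0),len(q))
    # knob
    k=(p[:,2]>.165)&(p[:,2]<.2);print('hi',p[k].mean(0),k.sum(),p[k].min(0),p[k].max(0))
cv2.imwrite('pics/h.png',np.hstack(tiles))
```

```text
scene table z -0.00010467488985965723
[ 0.4585 -0.3499  0.052 ] [ 0.7999 -0.0181  0.0621] 1835
hi [0.5204 0.1    0.1731] 133 [0.5038 0.0847 0.1653] [0.5413 0.1198 0.1795]
side table z 0.0018992113467619087
[ 0.4664 -0.3496  0.052 ] [ 0.7996 -0.1326  0.0624] 2889
hi [0.5216 0.0979 0.1746] 172 [0.5063 0.0848 0.1652] [0.5435 0.1201 0.1796]
```

View pics/h.png

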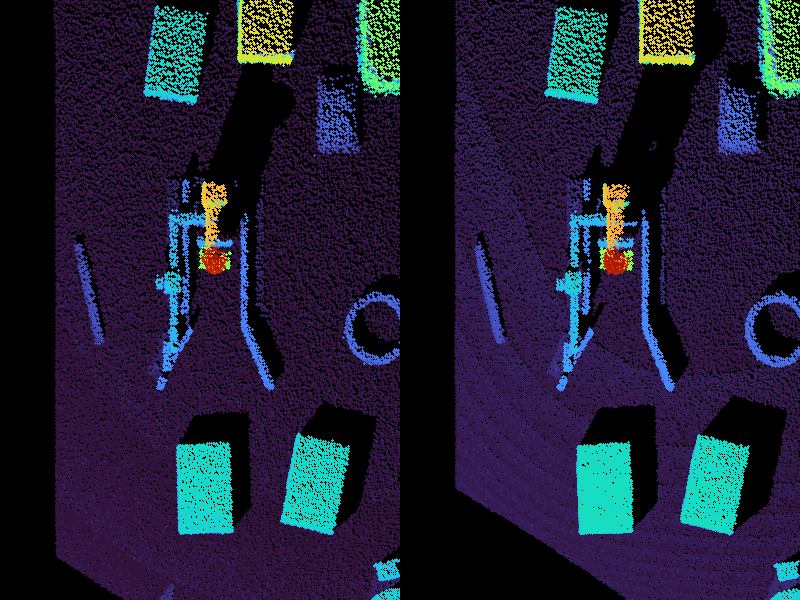

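```bash
cat > m.py <<'E'
from h import *
def carton(p,col,box):
    cc=col.astype(int)
    k=(abs(p[:,2]-.058)<.006)&(p[:,0]>box[0])&(p[:,0]<box[1])&(p[:,1]>box[2])&(p[:,1]<box[3])&(cc[:,0]-cc[:,1]<50)
    q=p[k]
    (c,s,a)=cv2.minAreaRect((q[:,:2]*1000).astype(np.float32))
    b=cv2.boxPoints((c,s,a)); e=[b[1]-b[0],b[2]-b[1]]; L=max(e,key=np.linalg.norm)
    L=L if L[1]>0 else -L
    return np.array(c),s,np.degrees(np.arctan2(-L[0],L[1])),np.median(q[:,2]),len(q)
E
python3 - <<'E'
from m import *
for n in('scene','side'):
    z=np.load(f'pics/{n}0.npz');c,M=cfw(n);P=cloud(c,M,z['d']);
    p=P.reshape(-1,3);col=z['p'].reshape(-1,3);ok=~np.isnan(p[:,0]);p,col=p[ok],col[ok]
    print(n,'carton',carton(p,col,(.44,.57,-.28,-.12)))
    def line(k,nm):
        q=p[k]; vx,vy,x0,y0=cv2.fitLine((q[:,:2]*1000).astype(np.float32),cv2.DIST_HUBER,0,.01,.01).ravel()
        s=np.sign(vy);r=(q[:,:2]*1000-[x0,y0])@np.array([vy*s,-vx*s])
        print(nm,'angle from +y',np.degrees(np.arctan2(-vx*s,vy*s)),'x at y=20,90,160:',[x0+(Y-y0)*vx/vy for Y in(20,90,160)],len(q),'pct',np.percentile(r,[3,10,50,90,97]),'z',np.median(q[:,2]))
        return vx,vy,x0,y0
    g=(p[:,2]>.027)&(p[:,2]<.036)
    R=line(g&(p[:,0]>.55)&(p[:,0]<.585)&(p[:,1]>.025)&(p[:,1]<.15),'Rguide')
    W=line(g&(p[:,0]>.57)&(p[:,0]<.615)&(p[:,1]>-.065)&(p[:,1]<.0),'Rwing')
    L=line(g&(p[:,0]>.465)&(p[:,0]<.492)&(p[:,1]>.03)&(p[:,1]<.15),'Lguide')
    A=np.array([[R[0],-W[0]],[R[1],-W[1]]]);t=np.linalg.solve(A,[W[2]-R[2],W[3]-R[3]]);print('throat R',R[2]+t[0]*R[0],R[3]+t[0]*R[1])
    q=p[(p[:,2]>.17)&(p[:,2]<.185)&(p[:,1]<.14)];print('knob',cv2.minEnclosingCircle((q[:,:2]*1000).astype(np.float32)),q[:,2].max())
    q=p[(p[:,2]>.12)&(p[:,2]<.136)&(p[:,0]>.48)&(p[:,0]<.54)&(p[:,1]>.11)&(p[:,1]<.2)];print('arm',cv2.minAreaRect((q[:,:2]*1000).astype(np.float32)))
E
```

```text
scene carton (array([ 507.0595, -200.7653]), (80.369873046875, 121.37993621826172), np.float32(1.5823191), np.float64(0.057272031756375075), 1679)
Rguide angle from +y 0.11361086 x at y=20,90,160: [np.float32(566.3246), np.float32(566.1858), np.float32(566.047)] 106 pct [-3.6053 -2.8068  0.0029  3.3282  4.9007] z 0.031426383347241904
Rwing angle from +y 25.387516 x at y=20,90,160: [np.float32(564.1831), np.float32(530.9634), np.float32(497.74362)] 106 pct [-5.0573 -3.9464  0.0062  5.3474  6.7324] z 0.03115666548472501
Lguide angle from +y -0.15583508 x at y=20,90,160: [np.float32(478.6889), np.float32(478.87927), np.float32(479.06967)] 95 pct [-4.797  -3.5322 -0.0013  3.4425  4.2299] z 0.03131165338385278
throat R 566.33356 15.46862
knob ((634.7777099609375, -32.13127517700195), 663.1378784179688) 0.1849972739810989
arm ((524.3065185546875, 155.7401123046875), (35.44331359863281, 88.15621185302734), 5.294262886047363)
side carton (array([ 507.8254, -201.1645]), (81.11361694335938, 119.17184448242188), np.float32(2.640545), np.float64(0.059051789230242235), 2601)
Rguide angle from +y -0.31651527 x at y=20,90,160: [np.float32(566.5432), np.float32(566.92993), np.float32(567.3166)] 166 pct [-2.6477 -2.1123 -0.0087  4.7154  5.4006] z 0.03309329233305591
Rwing angle from +y 25.879705 x at y=20,90,160: [np.float32(562.63904), np.float32(528.6795), np.float32(494.71994)] 168 pct [-3.5064 -2.4973 -0.0061  6.1591  7.8886] z 0.032336005416015834
Lguide angle from +y 0.14220886 x at y=20,90,160: [np.float32(479.6152), np.float32(479.44147), np.float32(479.26773)] 121 pct [-3.8977 -3.0487 -0.0052  3.8421  4.7022] z 0.033511712003067684
throat R 566.49927 12.042992
knob ((664.9813232421875, -2.192131519317627), 624.4629516601562) 0.1849988415985474
arm ((522.8707275390625, 154.84356689453125), (89.18396759033203, 33.10429763793945), 89.17693328857422)
```

```bash
cat > plan.py <<'E'
import sys
from h import *
# target x y z (m) yaw(deg: tool z from world +y, CCW), n rows
def plan(tx,ty,tz,yaw,n):
    s=arm.observe();R=np.array(s['ee_rot']);p=np.array(s['position'])
    a0=np.degrees(np.arctan2(-R[0,2],R[1,2])); tw=-(yaw-a0)/n   # about tool x (down)
    d=(np.array([tx,ty,tz])-p)/n;rows=[]
    for i in range(n):
        a=np.radians(a0-tw*i);zx=np.array([-np.sin(a),np.cos(a),0]);xx=np.array([0,0,-1.]);yx=np.cross(zx,xx)
        rows.append('%.4f %.4f %.4f %.2f'%(d@xx,d@yx,d@zx,tw))
    print('; '.join(rows));print(s['time_s'],p,'yaw',a0,'F',s['contact_force'],s['opening'])
if __name__=='__main__':plan(*map(float,sys.argv[1:5]),int(sys.argv[5]))
E
python3 plan.py 0.50 -0.30 0.21 2 24
```

```text
0.0005 0.0281 -0.0242 2.58; 0.0005 0.0270 -0.0255 2.58; 0.0005 0.0258 -0.0266 2.58; 0.0005 0.0246 -0.0278 2.58; 0.0005 0.0233 -0.0288 2.58; 0.0005 0.0220 -0.0299 2.58; 0.0005 0.0206 -0.0308 2.58; 0.0005 0.0192 -0.0317 2.58; 0.0005 0.0177 -0.0325 2.58; 0.0005 0.0163 -0.0333 2.58; 0.0005 0.0147 -0.0340 2.58; 0.0005 0.0132 -0.0346 2.58; 0.0005 0.0116 -0.0352 2.58; 0.0005 0.0100 -0.0357 2.58; 0.0005 0.0084 -0.0361 2.58; 0.0005 0.0068 -0.0364 2.58; 0.0005 0.0051 -0.0367 2.58; 0.0005 0.0035 -0.0369 2.58; 0.0005 0.0018 -0.0370 2.58; 0.0005 0.0002 -0.0371 2.58; 0.0005 -0.0015 -0.0370 2.58; 0.0005 -0.0032 -0.0369 2.58; 0.0005 -0.0048 -0.0368 2.58; 0.0005 -0.0065 -0.0365 2.58
0.1 [0.2749 0.5607 0.2216] yaw 63.87516259370872 F [-0.0184  0.0677 -0.1608] 1.0023009834701881
```

Request:
play_rows --motion "0 0.028 -0.024 2.6; 0 0.027 -0.0255 2.6; 0 0.026 -0.0265 2.6; 0 0.0245 -0.028 2.6; 0 0.0235 -0.029 2.6; 0 0.022 -0.03 2.6; 0 0.0205 -0.031 2.6; 0 0.019 -0.0315 2.6" --gripper 173 --grip_force 30

```text
time_s: 0.9
position: [0.3476, 0.2644, 0.2171]
ee_rot: [[-0.005, -0.736, -0.677], [-0.009, -0.677, 0.736], [-1.0, 0.01, -0.004]]
contact_force: [-0.0, -0.2, -0.0]
opening: 0.367
```

Request:
play_rows --motion "0 0.0175 -0.0325 2.6; 0 0.0165 -0.033 2.6; 0 0.015 -0.034 2.6; 0 0.013 -0.0345 2.6; 0 0.0115 -0.035 2.6; 0 0.01 -0.0355 2.6; 0 0.0085 -0.036 2.6; 0 0.007 -0.0365 2.6"

```text
time_s: 1.7
position: [0.4148, -0.0363, 0.2186]
ee_rot: [[-0.006, -0.933, -0.359], [-0.009, -0.359, 0.933], [-1.0, 0.009, -0.006]]
contact_force: [0.6, 0.5, -0.6]
opening: 0.319
```

```bash
python3 plan.py 0.509 -0.305 0.14 2 10
```

```text
0.0079 0.0009 -0.0285 1.91; 0.0079 -0.0001 -0.0285 1.91; 0.0079 -0.0010 -0.0285 1.91; 0.0079 -0.0020 -0.0284 1.91; 0.0079 -0.0029 -0.0283 1.91; 0.0079 -0.0039 -0.0282 1.91; 0.0079 -0.0048 -0.0281 1.91; 0.0079 -0.0057 -0.0279 1.91; 0.0079 -0.0067 -0.0277 1.91; 0.0079 -0.0076 -0.0274 1.91
1.7 [ 0.4148 -0.0363  0.2186] yaw 21.051237947130648 F [ 0.6405  0.4906 -0.6281] 0.3194643968126622
```

Request:
play_rows --motion "0.006 0.001 -0.0285 1.9; 0.006 0 -0.0285 1.9; 0.006 -0.001 -0.0285 1.9; 0.006 -0.002 -0.0285 1.9; 0.006 -0.003 -0.0285 1.9; 0.006 -0.004 -0.028 1.9; 0.006 -0.005 -0.028 1.9; 0.006 -0.006 -0.028 1.9"

```text
time_s: 2.5
position: [0.4884, -0.2633, 0.1686]
ee_rot: [[-0.009, -0.996, -0.086], [-0.007, -0.086, 0.996], [-1.0, 0.009, -0.006]]
contact_force: [0.2, 0.6, 0.0]
opening: 0.323
```

```bash
python3 plan.py 0.509 -0.30 0.12 2 4
```

```text
0.0122 -0.0043 -0.0096 0.74; 0.0122 -0.0045 -0.0095 0.74; 0.0122 -0.0046 -0.0095 0.74; 0.0122 -0.0047 -0.0094 0.74
2.5 [ 0.4884 -0.2633  0.1686] yaw 4.96120425567844 F [0.1609 0.5618 0.0032] 0.32254435207570376
```

Request:
play_rows --motion "0.012 -0.004 -0.011 0.8; 0.012 -0.005 -0.011 0.8; 0.012 -0.005 -0.011 0.8; 0.012 -0.005 -0.01 0.8; 0.02 0 0 0; 0.02 0 0 0; 0 0 0 0"

```text
time_s: 3.2
position: [0.5089, -0.3089, 0.0712]
ee_rot: [[-0.015, -1.0, -0.023], [-0.004, -0.023, 1.0], [-1.0, 0.015, -0.004]]
contact_force: [-1.2, -1.2, -0.9]
opening: 0.321
```

```bash
python3 plan.py 0.509 -0.30 0.022 2 4
python3 - <<'E'
from m import *
for n in('scene','side'):
    p,d=snap(n,n+'1');c,M=cfw(n);P=cloud(c,M,d).reshape(-1,3);col=p.reshape(-1,3);ok=~np.isnan(P[:,0])
    print(carton(P[ok],col[ok],(.44,.57,-.28,-.12)))
E
```

```text
0.0123 -0.0001 0.0022 -0.17; 0.0123 -0.0001 0.0022 -0.17; 0.0123 -0.0001 0.0022 -0.17; 0.0123 -0.0001 0.0022 -0.17
3.2 [ 0.5089 -0.3089  0.0712] yaw 1.313821562227963 F [-1.1895 -1.156  -0.9424] 0.3213806472882628
(array([ 507.0468, -193.7436]), (79.34770202636719, 106.6209716796875), np.float32(1.764699), np.float64(0.057609446901695616), 696)
(array([ 507.1418, -199.571 ]), (79.16944122314453, 118.08479309082031), np.float32(2.226675), np.float64(0.058754301492144334), 662)
```

Request:
play_rows --motion "0.0165 0 0.002 -0.2; 0.0165 0 0.002 -0.2; 0.0165 0 0.003 -0.2; 0 0 0.01 -0.1; 0 0 0.01 0; 0 0 0.005 0; 0 0 0.004 0; 0 0 0.004 0"

```text
time_s: 4.1
position: [0.5174, -0.269, 0.0345]
ee_rot: [[0.011, -0.999, -0.041], [-0.014, -0.041, 0.999], [-1.0, -0.01, -0.015]]
contact_force: [-1.1, -2.3, -0.5]
opening: 0.318
```

```bash
python3 plan.py 0.509 -0.27 0.022 2 4
```

```text
0.0031 0.0021 -0.0002 0.08; 0.0031 0.0021 -0.0002 0.08; 0.0031 0.0021 -0.0002 0.08; 0.0031 0.0021 -0.0002 0.08
4.1 [ 0.5174 -0.269   0.0345] yaw 2.336165682203929 F [-1.132  -2.3217 -0.5425] 0.3175845808517645
```

Request:
play_rows --motion "0 0 -0.006 0; 0.006 0.004 0 0; 0.006 0.004 0 0; 0 0 0 0"

```text
time_s: 4.5
position: [0.5096, -0.2759, 0.0226]
ee_rot: [[0.012, -0.999, -0.041], [-0.015, -0.041, 0.999], [-1.0, -0.012, -0.015]]
contact_force: [0.2, -0.6, 0.4]
opening: 0.321
```

```bash
python3 plan.py 0.5095 -0.27 0.022 2 4
```

```text
0.0001 -0.0000 0.0015 0.09; 0.0001 -0.0000 0.0015 0.09; 0.0001 -0.0000 0.0015 0.09; 0.0001 -0.0000 0.0015 0.09
4.5 [ 0.5096 -0.2759  0.0226] yaw 2.346351428383182 F [ 0.2163 -0.637   0.4254] 0.3213637311580782
```

Request:
play_rows --motion "0 0 0.004 0; 0 0 0.005 0; 0 -0.001 0.006 0.15; 0 -0.001 0.006 0.15; 0 -0.001 0.006 0.15; 0 -0.001 0.006 0.15; 0 -0.001 0.006 0.15; 0 -0.001 0.006 0.15"

```text
time_s: 5.3
position: [0.5141, -0.2281, 0.0218]
ee_rot: [[0.012, -1.0, -0.023], [-0.015, -0.024, 1.0], [-1.0, -0.012, -0.016]]
contact_force: [0.1, -2.1, 0.1]
opening: 0.322
```

```bash
python3 plan.py 0.5228 -0.180 0.022 0 8
python3 - <<'E'
from m import *
for n in('scene','side'):
    p,d=snap(n,n+'2');c,M=cfw(n);P=cloud(c,M,d).reshape(-1,3);col=p.reshape(-1,3);ok=~np.isnan(P[:,0])
    print(carton(P[ok],col[ok],(.44,.58,-.215,-.08)))
E
```

```text
-0.0000 -0.0012 0.0060 0.17; -0.0000 -0.0012 0.0060 0.17; -0.0000 -0.0012 0.0060 0.17; -0.0000 -0.0012 0.0060 0.17; -0.0000 -0.0012 0.0060 0.17; -0.0000 -0.0011 0.0060 0.17; -0.0000 -0.0011 0.0060 0.17; -0.0000 -0.0011 0.0060 0.17
5.3 [ 0.5141 -0.2281  0.0218] yaw 1.3437000349472654 F [ 0.1206 -2.0904  0.0907] 0.3215228780235591
(array([ 509.1053, -156.1721]), (118.31527709960938, 73.21344757080078), np.float32(-1.2159816), np.float64(0.05749647360698529), 493)
(array([ 513.7668, -155.4651]), (77.6968765258789, 116.82976531982422), np.float32(1.3329134), np.float64(0.05959299169577448), 505)
```

Request:
play_rows --motion "0 -0.0012 0.006 0.17; 0 -0.0012 0.006 0.17; 0 -0.0012 0.006 0.17; 0 -0.0012 0.006 0.17; 0 -0.0012 0.006 0.17; 0 -0.0012 0.006 0.17; 0 -0.0012 0.006 0.17; 0 -0.0012 0.006 0.17"

```text
time_s: 6.2
position: [0.524, -0.1767, 0.0217]
ee_rot: [[0.012, -1.0, 0.002], [-0.016, 0.002, 1.0], [-1.0, -0.012, -0.016]]
contact_force: [-1.2, -2.2, 1.6]
opening: 0.32
```

```bash
python3 plan.py 0.5228 -0.140 0.022 0 8
python3 - <<'E'
from m import *
for n in('scene','side'):
    p,d=snap(n,n+'3');c,M=cfw(n);P=cloud(c,M,d).reshape(-1,3);col=p.reshape(-1,3);ok=~np.isnan(P[:,0])
    print(carton(P[ok],col[ok],(.46,.59,-.18,-.03)))
E
```

```text
-0.0000 0.0002 0.0046 -0.01; -0.0000 0.0002 0.0046 -0.01; -0.0000 0.0002 0.0046 -0.01; -0.0000 0.0002 0.0046 -0.01; -0.0000 0.0002 0.0046 -0.01; -0.0000 0.0001 0.0046 -0.01; -0.0000 0.0001 0.0046 -0.01; -0.0000 0.0001 0.0046 -0.01
6.2 [ 0.524  -0.1767  0.0217] yaw -0.11231885441996615 F [-1.2101 -2.209   1.6128] 0.3200395392224144
(array([ 513.6479, -109.0449]), (131.65347290039062, 67.13240814208984), np.float32(-6.444382), np.float64(0.05740704678687947), 389)
(array([ 524.5779, -113.3001]), (133.11215209960938, 77.21847534179688), np.float32(-1.4056404), np.float64(0.05872156973539788), 351)
```

View pics/side3.png

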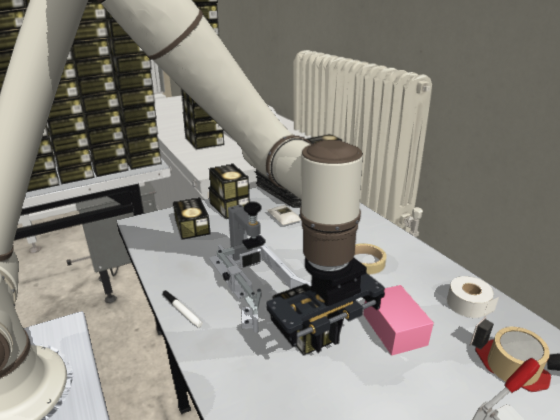

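Run:
```python
from m import *
s=arm.observe();p,d=snap('wrist','w3');c,M=cfw('wrist',s);P=cloud(c,M,d)
print(-M[:3,:3].T@M[:3,3])
q=P.reshape(-1,3);k=abs(q[:,2]-.058)<.006;print(k.sum(),np.nanmin(q[k],0),np.nanmax(q[k],0))
```

```text
[ 0.5226 -0.2541  0.1832]
5032 [ 0.4979 -0.2436  0.052 ] [ 0.6371 -0.1462  0.064 ]
```

View pics/w3.png

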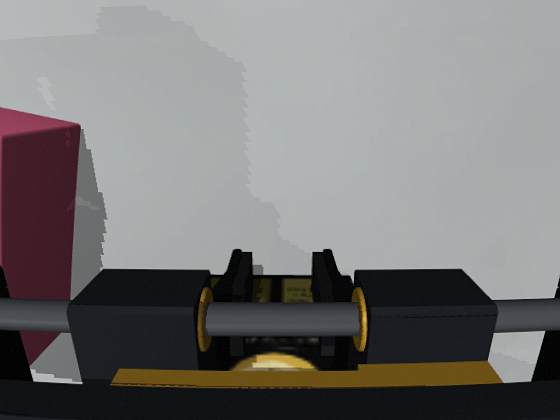

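Request:
play_rows --motion "0 0.0004 0.006 0; 0 0.0003 0.006 0; 0 0.0002 0.006 0; 0 0 0.006 0; 0 0 0.006 0; 0 0 0.006 0; 0 0 0.006 0; 0 0 0.004 0"

```text
time_s: 7.15
position: [0.5237, -0.1277, 0.0213]
ee_rot: [[0.014, -1.0, 0.002], [-0.016, 0.002, 1.0], [-1.0, -0.014, -0.016]]
contact_force: [-0.7, -2.3, 0.7]
opening: 0.323
```

```bash
python3 plan.py 0.5228 -0.110 0.022 0 4
python3 - <<'E'
from m import *
for n in('scene','side'):
    p,d=snap(n,n+'4');c,M=cfw(n);P=cloud(c,M,d).reshape(-1,3);col=p.reshape(-1,3);ok=~np.isnan(P[:,0])
    q=P[ok];q=q[(abs(q[:,2]-.058)<.006)&(q[:,0]>.47)&(q[:,0]<.58)&(q[:,1]>-.13)&(q[:,1]<.05)]
    for y in np.arange(-.05,.03,.01):
        r=q[abs(q[:,1]-y)<.005]; print(n,y,len(r),(r[:,0].min(),r[:,0].max()) if len(r) else '')
    print(q[:,1].max())
E
```

```text
-0.0002 0.0002 0.0044 -0.03; -0.0002 0.0002 0.0044 -0.03; -0.0002 0.0002 0.0044 -0.03; -0.0002 0.0002 0.0044 -0.03
7.15 [ 0.5237 -0.1277  0.0213] yaw -0.12324788416450133 F [-0.695  -2.2819  0.725 ] 0.323037762703233
scene -0.05 0 
scene -0.04 1 (np.float64(0.495608444134221), np.float64(0.495608444134221))
scene -0.03 63 (np.float64(0.4872419530787467), np.float64(0.5448305146511577))
scene -0.019999999999999997 82 (np.float64(0.48644504676912914), np.float64(0.55232080374436))
scene -0.009999999999999995 78 (np.float64(0.48613665580217724), np.float64(0.5527889704308262))
scene 6.938893903907228e-18 51 (np.float64(0.48576780070233316), np.float64(0.5523054715692219))
scene 0.010000000000000009 0 
scene 0.020000000000000004 0 
0.002760476600250139
side -0.05 1 (np.float64(0.5416205935159275), np.float64(0.5416205935159275))
side -0.04 1 (np.float64(0.5030860495910615), np.float64(0.5030860495910615))
side -0.03 0 
side -0.019999999999999997 2 (np.float64(0.5071805391554833), np.float64(0.534905954254324))
side -0.009999999999999995 77 (np.float64(0.49954074546778005), np.float64(0.560098673566738))
side 6.938893903907228e-18 62 (np.float64(0.49262931658613174), np.float64(0.5643457082540854))
side 0.010000000000000009 0 
side 0.020000000000000004 0 
0.004038478518175848
```

Request:
play_rows --motion "0 0.0003 0.004 0; 0 0.0003 0.004 0; 0 0.0003 0.004 0; 0 0.0003 0.004 0; 0 0 0.004 0; 0 0 0.004 0; 0 0 0.004 0; 0 0 0.004 0"

```text
time_s: 8.05
position: [0.522, -0.0953, 0.0209]
ee_rot: [[0.013, -1.0, 0.004], [-0.018, 0.003, 1.0], [-1.0, -0.013, -0.018]]
contact_force: [0.4, -4.0, 1.9]
opening: 0.319
```

Request:
play_rows --motion "0 0 0.006 0; 0 0 0.006 0; 0 0 0.006 0; 0 0 0.006 0; 0 0 0.006 0; 0 0 0.006 0; 0 0 0.006 0; 0 0 0.006 0"

```text
time_s: 8.85
position: [0.5223, -0.0435, 0.0208]
ee_rot: [[0.013, -1.0, 0.002], [-0.019, 0.002, 1.0], [-1.0, -0.013, -0.019]]
contact_force: [0.1, -4.6, 4.4]
opening: 0.321
```

```bash
python3 plan.py 0.5228 -0.03 0.022 0 4
python3 - <<'E'
from m import *
for n in('scene','side'):
    p,d=snap(n,n+'5');c,M=cfw(n);P=cloud(c,M,d).reshape(-1,3);col=p.reshape(-1,3);ok=~np.isnan(P[:,0])
    q=P[ok];q=q[(abs(q[:,2]-.058)<.006)&(q[:,0]>.48)&(q[:,0]<.57)&(q[:,1]>-.07)&(q[:,1]<.15)]
    for y in np.arange(-.03,.11,.02):
        r=q[abs(q[:,1]-y)<.006]; print(n,y,len(r),(r[:,0].min(),r[:,0].max()) if len(r) else '')
    print(q[:,1].max())
E
```

```text
-0.0003 -0.0001 0.0034 -0.03; -0.0003 -0.0001 0.0034 -0.03; -0.0003 -0.0001 0.0034 -0.03; -0.0003 -0.0001 0.0034 -0.03
8.85 [ 0.5223 -0.0435  0.0208] yaw -0.12653465109087905 F [ 0.1117 -4.5734  4.3806] 0.32088344126171164
scene -0.03 2 (np.float64(0.5341968675915018), np.float64(0.5345864794802907))
scene -0.009999999999999998 14 (np.float64(0.4855727230680264), np.float64(0.5468084596603313))
scene 0.010000000000000002 1 (np.float64(0.48775184230999696), np.float64(0.48775184230999696))
scene 0.03 0 
scene 0.05 1 (np.float64(0.5090740821896381), np.float64(0.5090740821896381))
scene 0.07 74 (np.float64(0.4851401696448843), np.float64(0.5482495580961487))
scene 0.09 14 (np.float64(0.48531492935205095), np.float64(0.5496609296158299))
scene 0.11000000000000001 0 
0.0880643577129332
side -0.03 50 (np.float64(0.48579658362463396), np.float64(0.5377999581633712))
side -0.009999999999999998 23 (np.float64(0.4859062659569899), np.float64(0.5553900386936954))
side 0.010000000000000002 9 (np.float64(0.48617267329699804), np.float64(0.5509375333529929))
side 0.03 0 
side 0.05 0 
side 0.07 0 
side 0.09 4 (np.float64(0.5075785260644414), np.float64(0.5299502269989764))
side 0.11000000000000001 0 
0.08758805823380011
```

Request:
play_rows --motion "0 0 0.004 0; 0 0 0.004 0; 0 0 0.004 0; 0 0 0.004 0; 0 0 0.003 0; 0 0 0.003 0; 0 0 0.003 0; 0 0 0.002 0"

```text
time_s: 9.75
position: [0.522, -0.0146, 0.0203]
ee_rot: [[0.012, -1.0, 0.002], [-0.019, 0.002, 1.0], [-1.0, -0.013, -0.019]]
contact_force: [1.1, -4.5, 4.6]
opening: 0.324
```

Request:
play_rows --motion "0 0 0.002 0; 0 0 0.002 0; 0 0 0.002 0; 0 0 0.002 0"

```text
time_s: 10.15
position: [0.5221, -0.0061, 0.0203]
ee_rot: [[0.013, -1.0, 0.002], [-0.019, 0.002, 1.0], [-1.0, -0.013, -0.019]]
contact_force: [1.2, -5.1, 3.9]
opening: 0.318
```

Request:
play_rows --motion "0 0 0.0015 0; 0 0 0.0015 0; 0 0 0.001 0"

```text
time_s: 10.45
position: [0.522, -0.0027, 0.0203]
ee_rot: [[0.012, -1.0, 0.002], [-0.021, 0.002, 1.0], [-1.0, -0.012, -0.021]]
contact_force: [1.1, -8.1, 3.2]
opening: 0.321
```

Request:
play_rows --motion "0 0 0.001 0; 0 0 0.001 0"

```text
time_s: 10.65
position: [0.522, -0.0017, 0.0204]
ee_rot: [[0.011, -1.0, 0.002], [-0.022, 0.002, 1.0], [-1.0, -0.012, -0.022]]
contact_force: [0.4, -8.4, 4.1]
opening: 0.314
```

Request:
play_rows --motion "0 0 0.001 0; 0 0 0.001 0"

```text
time_s: 10.85
position: [0.522, -0.001, 0.0204]
ee_rot: [[0.011, -1.0, 0.003], [-0.024, 0.002, 1.0], [-1.0, -0.011, -0.024]]
contact_force: [2.2, -8.8, 4.0]
opening: 0.323
```

Request:
play_rows --motion "0 0 0.001 0; 0 0 0.001 0"

```text
time_s: 11.05
position: [0.5219, -0.0005, 0.0203]
ee_rot: [[0.01, -1.0, 0.003], [-0.025, 0.003, 1.0], [-1.0, -0.01, -0.025]]
contact_force: [2.1, -9.3, 3.6]
opening: 0.318
```

Request:
play_rows --motion "0 0 0.002 0; 0 0 0.002 0"

```text
time_s: 11.25
position: [0.5216, 0.0019, 0.0203]
ee_rot: [[0.009, -1.0, 0.004], [-0.027, 0.003, 1.0], [-1.0, -0.009, -0.027]]
contact_force: [0.3, -10.1, 4.9]
opening: 0.319
```

Request:
play_rows --motion "0 0 0.002 0; 0 0 0.002 0"

```text
time_s: 11.45
position: [0.5211, 0.0039, 0.0204]
ee_rot: [[0.007, -1.0, 0.005], [-0.03, 0.005, 1.0], [-1.0, -0.007, -0.03]]
contact_force: [1.8, -9.9, 4.4]
opening: 0.327
```

Request:
play_rows --motion "0 0 0.002 0; 0 0 0.001 0"

```text
time_s: 11.65
position: [0.5209, 0.0049, 0.0204]
ee_rot: [[0.006, -1.0, 0.007], [-0.032, 0.007, 0.999], [-0.999, -0.006, -0.032]]
contact_force: [1.9, -9.7, 3.5]
opening: 0.323
```

Request:
play_rows --motion "0 0 0.002 0; 0 0 0.001 0"

```text
time_s: 11.85
position: [0.5207, 0.0058, 0.0204]
ee_rot: [[0.005, -1.0, 0.009], [-0.034, 0.009, 0.999], [-0.999, -0.005, -0.034]]
contact_force: [2.5, -9.4, 2.5]
opening: 0.323
```

Run:
```python
from m import *
t=[]
for n in('scene','side'):
    p,d=snap(n,n+'6');c,M=cfw(n)
    K=np.array(c['mtx'])
    w=M@np.array([.50,.03,.05,1]);x,y=w[0]/-w[2],-w[1]/-w[2];u,v=K[0,0]*x+K[0,2],K[1,1]*y+K[1,2]
    u,v=int(u),int(v);print(u,v);t.append(cv2.resize(p[v-60:v+60,u-65:u+65,::-1],None,fx=3,fy=3,interpolation=cv2.INTER_CUBIC))
cv2.imwrite('pics/c6.png',np.hstack(t))
```

```text
256 256
259 275
```

View pics/c6.png

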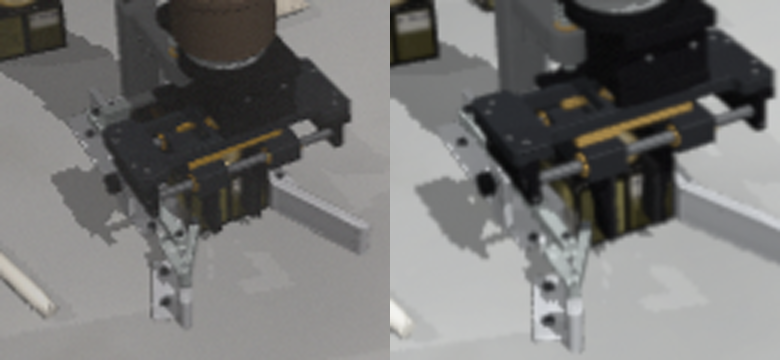

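Request:
play_rows --motion "0 0 0.002 0; 0 0 0.0015 0"

```text
time_s: 12.15
position: [0.5203, 0.0063, 0.0205]
ee_rot: [[0.003, -1.0, 0.011], [-0.037, 0.011, 0.999], [-0.999, -0.003, -0.037]]
contact_force: [4.1, -14.2, 2.9]
opening: 0.324
```

Request:
play_rows --motion "0 0 0.002 0; 0 0 0.0015 0"

```text
time_s: 12.35
position: [0.5201, 0.0062, 0.0205]
ee_rot: [[0.001, -1.0, 0.013], [-0.041, 0.013, 0.999], [-0.999, -0.002, -0.041]]
contact_force: [3.2, -12.4, 2.5]
opening: 0.32
```

Request:
play_rows --motion "0 0 -0.003 0; 0 0 -0.003 0; 0 0 -0.003 0"

```text
time_s: 12.65
position: [0.5197, -0.0029, 0.0199]
ee_rot: [[0.001, -1.0, 0.015], [-0.04, 0.015, 0.999], [-0.999, -0.001, -0.04]]
contact_force: [-1.2, 0.1, 0.1]
opening: 0.32
```

Request:
play_rows --motion "0 0 -0.02 0; 0 0 -0.03 0; 0 0 -0.03 0; -0.03 0 -0.03 0; -0.05 0 -0.01 0; -0.05 0 0 0; -0.05 0 0 0; 0 0 0 0"

```text
time_s: 13.45
position: [0.5164, -0.1148, 0.2048]
ee_rot: [[-0.009, -1.0, 0.013], [-0.033, 0.013, 0.999], [-0.999, 0.008, -0.033]]
contact_force: [0.5, 0.3, -1.3]
opening: 0.319
```

Run:
```python
from m import *
s=arm.observe();print(s['position'],s['contact_force'],s['ee_rot'][:,0])
t=[]
for n in('scene','side','wrist'):
    st=arm.observe();p,d=snap(n,n+'7');c,M=cfw(n,st);P=cloud(c,M,d).reshape(-1,3);col=p.reshape(-1,3);ok=~np.isnan(P[:,0])
    q=P[ok];q=q[(abs(q[:,2]-.058)<.006)&(q[:,0]>.481)&(q[:,0]<.568)&(q[:,1]>-.05)&(q[:,1]<.16)]
    print(n,len(q))
    for y in np.arange(.0,.13,.02):
        r=q[abs(q[:,1]-y)<.006]; print(y,len(r),(r[:,0].min(),r[:,0].max()) if len(r) else '')
    print('y',q[:,1].min() if len(q) else '',q[:,1].max() if len(q) else '')
    K=np.array(c['mtx'])
    w=M@np.array([.495,.02,.04,1]);x,y=w[0]/-w[2],-w[1]/-w[2];u,v=int(K[0,0]*x+K[0,2]),int(K[1,1]*y+K[1,2]);print(u,v)
    if n!='wrist':t.append(cv2.resize(p[v-45:v+45,u-43:u+43,::-1],(382,400),interpolation=cv2.INTER_CUBIC))
cv2.imwrite('pics/c7.png',np.hstack(t))
```

```text
[ 0.5164 -0.1148  0.2048] [ 0.5439  0.2852 -1.2969] [-0.0086 -0.0332 -0.9994]
scene 825
0.0 0 
0.02 105 (np.float64(0.4832098944945645), np.float64(0.5615943575913975))
0.04 104 (np.float64(0.48370363856812704), np.float64(0.5613063167070776))
0.06 102 (np.float64(0.4830757678014438), np.float64(0.5626334483827289))
0.08 74 (np.float64(0.483697071324439), np.float64(0.5616334970295926))
0.1 59 (np.float64(0.48418151260657755), np.float64(0.5377789392578769))
0.12 32 (np.float64(0.4835234187836789), np.float64(0.5352886865833912))
y 0.007690184930581601 0.13029248633478552
256 262
side 1226
0.0 0 
0.02 135 (np.float64(0.484701716557832), np.float64(0.5623919016662817))
0.04 128 (np.float64(0.4848815364168253), np.float64(0.562341883021619))
0.06 113 (np.float64(0.48463614817787515), np.float64(0.562467089321194))
0.08 113 (np.float64(0.48523168410091444), np.float64(0.5644105469863199))
0.1 107 (np.float64(0.4852137939506048), np.float64(0.5641881904783461))
0.12 77 (np.float64(0.48605646934251767), np.float64(0.5650599554611768))
y 0.008129924609378336 0.12874078130763755
259 283
wrist 2422
0.0 0 
0.02 359 (np.float64(0.48592780993511053), np.float64(0.5452267797877848))
0.04 764 (np.float64(0.48570499481669155), np.float64(0.5615145205841161))
0.06 278 (np.float64(0.48551399235078746), np.float64(0.5643245034818071))
0.08 0 
0.1 0 
0.12 0 
y 0.018792830917280706 0.059784833707663326
298 327
```

View pics/c7.png

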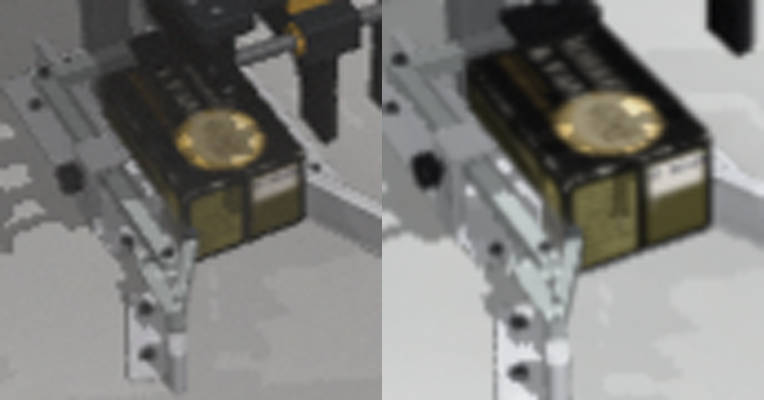

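Run:
```python
from m import *
for n in('scene','side'):
  c,M=cfw(n)
  for i,y0 in((5,-.034),(6,.016),(7,.009)):
    z=np.load(f'pics/{n}{i}.npz');P=cloud(c,M,z['d']).reshape(-1,3)
    for x0,x1 in((.487,.493),(.515,.530),(.551,.560)):
        q=P[(P[:,2]>.01)&(P[:,2]<.05)&(P[:,0]>x0)&(P[:,0]<x1)&(abs(P[:,1]-y0)<.012)]
        print(n,i,x0,len(q),np.median(q[:,1]) if len(q) else '')
```

```text
scene 5 0.487 32 -0.030174597501812117
scene 5 0.515 38 -0.030628368996668376
scene 5 0.551 3 -0.031017319523381492
scene 6 0.487 14 0.019441618982908304
scene 6 0.515 54 0.019054097433580608
scene 6 0.551 13 0.018660638243443772
scene 7 0.487 20 0.012992507785687724
scene 7 0.515 57 0.012803699508669553
scene 7 0.551 35 0.012706333467210063
side 5 0.487 44 -0.030700173178561663
side 5 0.515 70 -0.031068610356481785
side 5 0.551 0 
side 6 0.487 28 0.01803258291636034
side 6 0.515 83 0.01765676134606775
side 6 0.551 10 0.017220498255863248
side 7 0.487 24 0.011207113728521512
side 7 0.515 99 0.011573069384975931
side 7 0.551 52 0.01082434007430022
```

```bash
cat > go.py <<'E'
import sys
from h import *
s=arm.observe();R=np.array(s['ee_rot']);p=np.array(s['position'])
print('tool-frame delta',R.T@(np.array(list(map(float,sys.argv[1:4])))-p),p,'F',s['contact_force'],s['opening'],s['time_s'],R[:,0])
E
python3 go.py .523 .102 .205
```

```text
tool-frame delta [-0.0152 -0.0082  0.2162] [ 0.5114 -0.1145  0.197 ] F [-0.5464  0.8506 -0.4026] 0.3168822581696322 13.6 [-0.0246 -0.0322 -0.9992]
```

Request:
play_rows --motion "-0.02 0 0 0; -0.004 -0.001 0.03 0; 0 -0.001 0.03 0; 0 -0.001 0.03 0; 0 -0.001 0.03 0; 0 -0.002 0.03 0; 0 -0.002 0.03 0; 0 0 0 0" --gripper 255 --grip_force 20

```text
time_s: 14.4
position: [0.5139, 0.0742, 0.1961]
ee_rot: [[-0.06, -0.998, 0.015], [-0.035, 0.017, 0.999], [-0.998, 0.059, -0.036]]
contact_force: [-0.1, -0.6, 0.0]
opening: 0.007
```

```bash
python3 go.py .523 .102 .200
```

```text
tool-frame delta [-0.0054 -0.0084  0.0278] [0.5139 0.0742 0.1961] F [-0.1366 -0.626   0.0106] 0.0068544944143794665 14.4 [-0.0598 -0.0353 -0.9976]
```

Request:
play_rows --motion "-0.005 -0.004 0.01 0; 0 -0.003 0.008 0; 0 -0.002 0.006 0; 0 0 0.003 0; 0 0 0 0"

```text
time_s: 14.9
position: [0.5224, 0.102, 0.1952]
ee_rot: [[-0.069, -0.998, 0.016], [-0.038, 0.018, 0.999], [-0.997, 0.068, -0.04]]
contact_force: [0.3, -0.8, 0.6]
opening: 0.006
```

```bash
python3 go.py .523 .102 .185
python3 - <<'E'
from m import *
p,d=snap('side','side8');cv2.imwrite('pics/c8.png',cv2.resize(p[130:330,150:400,::-1],None,fx=3,fy=3))
E
```

```text
tool-frame delta [ 0.0101 -0.0013  0.0004] [0.5224 0.102  0.1952] F [ 0.3403 -0.7761  0.5991] 0.006208195598177955 14.9 [-0.0686 -0.0385 -0.9969]
```

View pics/c8.png

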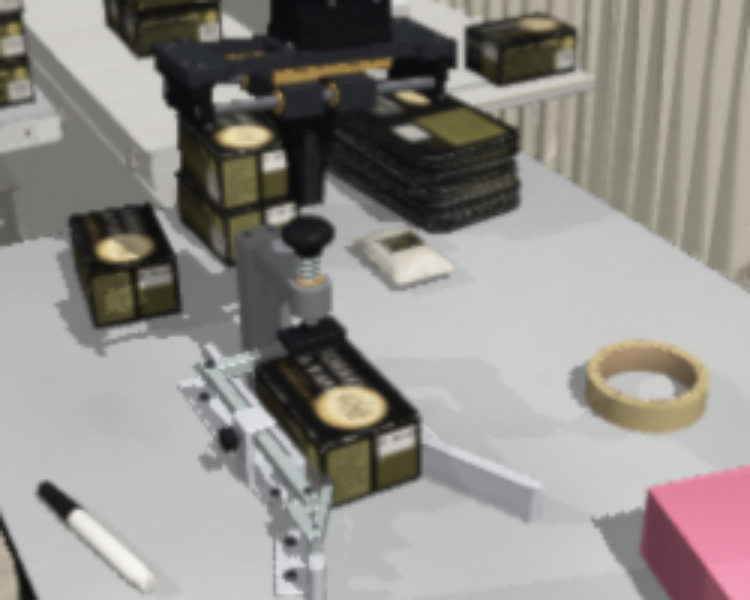

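Request:
play_rows --motion "0.005 -0.0003 0.0002 0; 0.005 -0.0003 0.0002 0; 0.003 -0.0002 0.0001 0; 0.002 -0.0001 0 0; 0.002 -0.0001 0 0; 0.002 -0.0001 0 0"

```text
time_s: 15.55
position: [0.5219, 0.1002, 0.1754]
ee_rot: [[-0.068, -0.998, 0.018], [-0.038, 0.02, 0.999], [-0.997, 0.067, -0.039]]
contact_force: [-1.0, 0.9, 2.1]
opening: 0.006
```

Request:
play_rows --motion "0.002 -0.0002 0 0; 0.002 -0.0002 0 0; 0.002 -0.0002 0 0; 0.002 -0.0002 0 0"

```text
time_s: 15.95
position: [0.522, 0.1002, 0.168]
ee_rot: [[-0.067, -0.998, 0.017], [-0.037, 0.02, 0.999], [-0.997, 0.067, -0.039]]
contact_force: [-2.7, 0.7, 2.9]
opening: 0.007
```

Request:
play_rows --motion "0.002 -0.0001 0 0; 0.002 -0.0001 0 0; 0.002 -0.0001 0 0"

```text
time_s: 16.25
position: [0.522, 0.1002, 0.1621]
ee_rot: [[-0.067, -0.998, 0.017], [-0.037, 0.019, 0.999], [-0.997, 0.066, -0.038]]
contact_force: [-2.6, 0.6, 3.9]
opening: 0.005
```

Request:
play_rows --motion "0.0015 -0.0001 0 0; 0.0015 -0.0001 0 0"

```text
time_s: 16.45
position: [0.5221, 0.1002, 0.1596]
ee_rot: [[-0.066, -0.998, 0.016], [-0.037, 0.019, 0.999], [-0.997, 0.066, -0.038]]
contact_force: [-3.5, 1.4, 7.7]
opening: 0.007
```

Request:
play_rows --motion "0.0012 -0.0001 0 0; 0.0012 -0.0001 0 0"

```text
time_s: 16.65
position: [0.5221, 0.1002, 0.1588]
ee_rot: [[-0.066, -0.998, 0.015], [-0.038, 0.018, 0.999], [-0.997, 0.065, -0.039]]
contact_force: [-3.6, 1.5, 9.1]
opening: 0.006
```

Request:
play_rows --motion "0.0014 -0.0001 0 0; 0.0014 -0.0001 0 0; 0.001 0 0 0"

```text
time_s: 16.95
position: [0.5221, 0.1002, 0.1583]
ee_rot: [[-0.064, -0.998, 0.014], [-0.038, 0.016, 0.999], [-0.997, 0.064, -0.039]]
contact_force: [-4.4, 2.8, 9.0]
opening: 0.006
```

Request:
play_rows --motion "0.0008 0 0 0; 0.0008 0 0 0; 0.0008 0 0 0; 0.0008 0 0 0"

```text
time_s: 17.35
position: [0.5221, 0.1002, 0.1595]
ee_rot: [[-0.062, -0.998, 0.012], [-0.038, 0.014, 0.999], [-0.997, 0.061, -0.039]]
contact_force: [-3.9, 1.4, 8.5]
opening: 0.007
```

Request:
play_rows --motion "0.003 -0.0001 0 0; 0.003 -0.0001 0 0"

```text
time_s: 17.55
position: [0.5222, 0.1002, 0.1562]
ee_rot: [[-0.06, -0.998, 0.011], [-0.038, 0.013, 0.999], [-0.997, 0.06, -0.039]]
contact_force: [-4.3, 2.7, 12.5]
opening: 0.006
```

Request:
play_rows --motion "0.0025 -0.0001 0 0; 0.0025 -0.0001 0 0; 0.0025 0 0 0"

```text
time_s: 17.85
position: [0.5222, 0.1001, 0.1545]
ee_rot: [[-0.057, -0.998, 0.008], [-0.039, 0.011, 0.999], [-0.998, 0.057, -0.039]]
contact_force: [-7.0, 2.0, 18.2]
opening: 0.006
```

Request:
play_rows --motion "-0.004 0 0 0; -0.006 0 0 0; -0.008 0 0 0; -0.01 0 0 0; -0.015 0 0 0; -0.015 0 0 0; -0.015 0 0 0; 0 0 0 0"

```text
time_s: 18.65
position: [0.5275, 0.1026, 0.2309]
ee_rot: [[-0.056, -0.998, 0.009], [-0.04, 0.011, 0.999], [-0.998, 0.056, -0.04]]
contact_force: [0.1, -0.1, 0.4]
opening: 0.005
```

Request:
play_rows --motion "-0.01 0 -0.03 0; 0 0 -0.04 0; 0 0 -0.04 0; 0 0 -0.04 0; 0 0 -0.04 0; 0 0 -0.03 0; 0 0 0 0; 0 0 0 0"

```text
time_s: 19.45
position: [0.5254, -0.1238, 0.2418]
ee_rot: [[-0.063, -0.998, 0.008], [-0.038, 0.01, 0.999], [-0.997, 0.063, -0.039]]
contact_force: [-0.1, 0.1, -0.1]
opening: 0.004
```

Run:
```python
from m import *
s=arm.observe();print(s['time_s'],s['position'],s['contact_force'])
for n in('scene','side'):
    p,d=snap(n,n+'9');c,M=cfw(n);P=cloud(c,M,d).reshape(-1,3)
    for i,D in((7,np.load(f'pics/{n}7.npz')['d']),(0,np.load(f'pics/{n}0.npz')['d']),(9,d)):
        Q=cloud(c,M,D).reshape(-1,3)
        q=Q[(Q[:,2]>.01)&(Q[:,2]<.05)&(Q[:,0]>.515)&(Q[:,0]<.53)&(abs(Q[:,1]-.011)<.012)]
        k=Q[(Q[:,2]>.165)&(Q[:,2]<.19)&(abs(Q[:,0]-.522)<.03)&(abs(Q[:,1]-.102)<.03)]
        t=Q[(abs(Q[:,2]-.058)<.006)&(Q[:,0]>.481)&(Q[:,0]<.568)&(Q[:,1]>0)&(Q[:,1]<.16)]
        e=[(r[:,0].min(),r[:,0].max()) for r in(t[abs(t[:,1]-y)<.006] for y in(.02,.08)) if len(r)]
        print(n,i,'face y',np.median(q[:,1]) if len(q) else '','knob z',np.percentile(k[:,2],90) if len(k) else '',len(k),e)
    if n=='side':cv2.imwrite('pics/c9.png',cv2.resize(p[130:330,150:400,::-1],None,fx=3,fy=3))
```

```text
19.45 [ 0.5254 -0.1238  0.2418] [-0.075   0.1393 -0.0539]
scene 7 face y 0.012803699508669553 knob z 0.17692488350303553 63 [(np.float64(0.4832098944945645), np.float64(0.5615943575913975)), (np.float64(0.483697071324439), np.float64(0.5616334970295926))]
scene 0 face y  knob z 0.17683213339813103 133 []
scene 9 face y 0.012968099464756744 knob z 0.17702643963554066 96 [(np.float64(0.48351343433863564), np.float64(0.5616213026447039)), (np.float64(0.48418179699002095), np.float64(0.5620997118047895))]
side 7 face y 0.011573069384975931 knob z 0.1743058026938678 13 [(np.float64(0.484701716557832), np.float64(0.5623919016662817)), (np.float64(0.48523168410091444), np.float64(0.5644105469863199))]
side 0 face y  knob z 0.17848532889380656 172 []
side 9 face y 0.011651891452621133 knob z 0.1787407723261528 172 [(np.float64(0.4847127770383328), np.float64(0.562719717047227)), (np.float64(0.4857936582605709), np.float64(0.5642815823512375))]
```

View pics/c9.png

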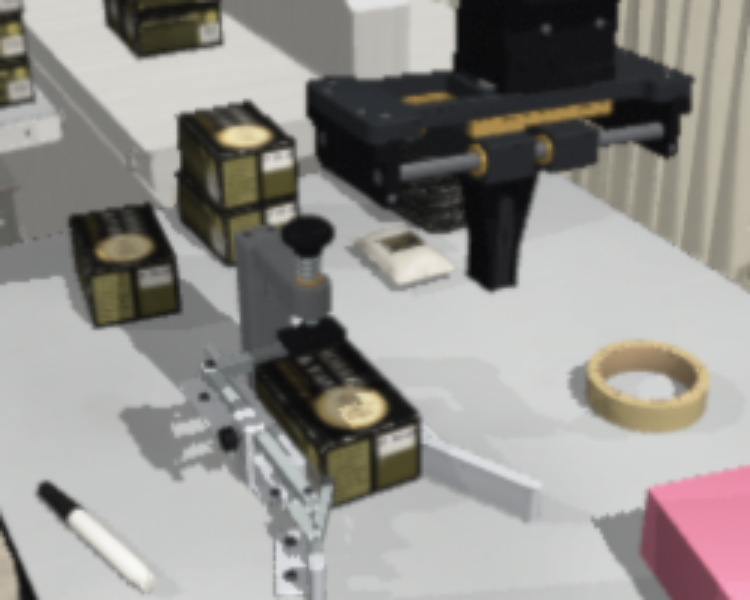

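```bash
python3 -c "
from station import arm
print(arm.sign_off())"
```

```text
the job is handed in; nothing more can be done
None
```

I pushed the carton through the funnel into the guides until it stopped against the solid backstop, with at most about 14 N at the readings. I then stamped it and backed the arm clear before handing in at about 19.6 s of the 64 s allowed. The hand-in reported no verdict.

- **Latching:** after I withdrew, the carton had sprung back only about 6.3 mm of the roughly 11 mm the backstop had been pushed in. That leaves about 4.7 mm, as expected for a latched carton. I inferred this from the carton's position, because the catch roller could not be seen clearly enough to check directly.
- **Stamping:** the foot met the carton at the expected depth. The press peaked at about 18 N at the wrist, which I estimate as 13 N on the carton. It stayed above 3 N for well over 0.2 s.
- **Last checks:** the carton had not moved to within 0.2 mm during stamping and lay within about 1 mm of the centre line and about 1° of square. The knob was back up at 177 to 179 mm, the fingers carried no load, and the bystanders looked unmoved in the last picture.
- **Disagreements:** the two fixed cameras differed by 1 to 2 mm throughout, within their stated accuracy. The tool also tilted by up to about 4° over the run, with no visible effect on the job.

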